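# Tilt the vial tray to its packing angle and lock it with the T-pin

## Robot

A 6-joint arm with a two-finger parallel gripper is mounted at the origin on the work surface. World frame = base frame: x ahead of the robot, y to its left, z up, the work surface at z = 0. Lengths are in mm, angles in degrees, forces in N, time in s.
With the tool pointing down it reaches from about 375 to 900 mm from the base axis. Payload 3.1 kg.
Tool frame: the origin (TCP) lies at the very end of the fingers, on their centre line; the grasp point (between the pads) lies 19 mm behind it; z points along the fingers, y is the line along which they close (so a half turn about z gives the same grasp; the last joint's range is limited). The gripper opens to 87 mm and grips with 3 to 60 N. Pads are 19 mm wide; open, the fingers measure 117 mm over their backs; the gripper's body (75 mm by 190 mm) begins 51 mm behind the grasp point.
Start: joints at [-82.821, 30.224, 82.088, -0, 67.689, -10.227], TCP at [186.991, -596.348, 222.548] pointing down, gripper open.
Joint ranges: [-176.69, 176.69], [-43.24, 126.21], [12.49, 139.97], [-82, 262], [0, 151.66], [-163.58, 163.58]. Speed limits (degrees/s): [159.86, 159.86, 180, 180, 180, 180].

## Interface

Orientations are given as [roll, pitch, yaw] about the fixed x, y, z axes, in that order (R = Rz(yaw) Ry(pitch) Rx(roll)).
In Python, from workcell import * gives the robot as it stands.
- The arm moves only by the tool send_rows, never from a script. Its argument "increments" is text: rows parted by semicolons, each of 7 numbers parted by spaces: the shift along the tool's x, y, z as a fraction of full scale, then the turn, a rotation vector about the tool's x, y, z as a fraction of full scale, then the finger opening in mm, from 0 to 87. In form: x y z wx wy wz gripper; .... A call has 1 to 10 rows; each row is the pose to reach, as a shift and turn from the pose commanded when the call began, along the tool's axes at that moment; what a row does not reach only later rows make up. Full scale, the value 1, is 0.3 m for a shift and pi/2 rad for a turn. A row lasts 1/8 s, in which the tool goes at most 62.5 mm and 10.7 degrees, less where a joint would pass 70% of its speed; a pose out of reach is approached as far as the arm can. A call with a number of a shift or a turn outside -1 to 1 is refused whole. A call with a gripper value outside its range is refused whole. The fingers move at their own pace and stop on an object; "squeeze" is the grip in N (left out, the last holds). Time passes only in rows, so rows that repeat a pose let the fingers close. It gives the time, the measured TCP pose, the force, the opening and the grip force at its end, in the units of the state.
- observe(): the state, without advancing time (a new reading comes with each control period).
- capture(name): name is "side" or "top" or "wrist"; returns a dict with "image" (400x640x3 uint8, red, green, blue), "range_z" (400x640 float32, mm along the optical axis (not along the pixel's ray), 0 where there is no reading), "fx", "fy", "cx", "cy" (pixels), "R" (3x3) and "t" (3): a world point X has camera coordinates R X + t; the wrist camera has in their place "hand_eye" (4x4, takes a point from camera to tool coordinates, whose origin is the TCP and whose axes are the flange's). Camera axes: x right, y down, z forward; pixel columns grow to the right and rows downward; lengths in mm; the calibration is good to about 2 mm. A picture is of the moment at which its call begins: read the wrist's pose just before it.
- job_done(): hands the job in; it is judged then, once.
The state is a dict: "time_s": time; "joint_pos": joint angles; "joint_velocities": joint speeds; "joint_torque": joint torques, N m; "tool_pos": TCP position; "tcp_rot": TCP orientation; "contact_force": force on the tool from outside, world axes, zero at the start; "wrist_torque": the same for the moment, N m; "gripper_width": opening from 0.0 (shut) to 1.0 (fully open); "gripper_force": force on a finger pad.
Only numpy, scipy, OpenCV 4.12 (cv2) and the standard library are available. Lean on these libraries where they do the work, as an engineer would, in place of code of your own. Each camera call takes 0.05 s, during which the arm holds its last target. There are 200 camera calls.

## Task

Tip the red vial tray toward the robot with its crank until the yellow-marked notch of the index disc comes under the slotted guide plate, and lock it there with the yellow-handled T-pin: through the slot, down into the notch until its collar sits on the plate, then a quarter turn so that its cross-bar catches under the plate. Leave the tray locked and the pin let go, and do not knock the vials and cartons about.

Things in the scene. Friction and masses are not known exactly. Their poses are not given: they have to be found in the camera images.
- guide_slot (a point): Centre of the slot's mouth on top of the aluminium guide plate (44 x 76 x 14 mm, top 188 mm above the table) of the fixed blue stand. The slot goes right through: 14 mm along this frame's x, 31 mm along its y; z is up. The stand's -x faces the robot. Its trunnion axis runs along y, 88 mm below this point. The red tray and, beyond it, the crank lie toward the stand's +y.
- rim_top (a point): Fixed point of the stand, straight below the slot, where the top of the dark index disc passes (disc radius 60 mm, 40 mm thick, turns with the tray), 14 mm below the plate's underside. The disc's smooth rim has one notch, 14 mm wide and 16 mm deep, edged in yellow. A pin put through the slot stands on the rim unless the notch is under it.
- cradle (a joint): Tilt of tray, crank and disc, rad: 0 level, crank upright; positive tips tray and crank top to the stand's -x. Range -0.3 to 0.9. Stays where left (dry friction, about 5 N at the crank's grip). The notch is under the slot at a tilt somewhere from 0.50 to 0.70: see or feel where, e.g. swing slowly with the pin standing on the rim; it drops in and stops the crank.
- crank_grip (a point): Middle of the crank's black grip: a round bar 16 mm in diameter along the stand's y, free for 35 mm to either side (the steel crank arm is at its end nearer the tray). It lies 130 mm from the trunnion axis, straight above it at tilt 0, and 335 mm along the stand's +y from the slot. Its axes turn with the tray.
- pin_grip (a point): Centre of the T-pin's yellow handle, a bar 12 (x) by 40 (y) by 26 mm tall (z up along the pin). The pin (about 130 g) starts upright in the grey parking block (64 x 70 x 50 mm, collar on its top). In the stand this point is 17 mm above the plate's top when the pin is home, about 31 mm when it stands on the rim (the cross-bar is then still inside the slot and cannot turn).
- pin_bar (a point): Centre of the pin's cross-bar, 38 mm below the handle's centre: 28 mm along y (in line with the handle), 9 mm wide, 8 mm tall. Above it a collar, 26 mm in diameter, 4 mm thick, right under the handle; the steel shank is 11 mm in diameter and 42 mm long from collar to tapered tip (21 mm below this point). With the pin home the bar's top is 3 mm below the plate and turns freely.
- vial_a_mid (a point): Bystander: a loose glass vial with an aluminium cap, 22 mm in diameter, 55 mm tall; its mid-height.
- vial_b_mid (a point): Bystander: another such vial, loose, 22 mm wide, 55 mm tall; its mid-height.
- vial_c_mid (a point): Bystander: another such vial, loose, 22 mm wide, 55 mm tall; its mid-height.
- carton_a_mid (a point): Bystander: a loose white carton, 55 x 75 x 90 mm; its centre.
- carton_b_mid (a point): Bystander: a loose white carton, 55 x 75 x 90 mm tall; its centre.

How it is judged:
By the outcome, as a careful person would: the job done as asked, in the order asked, and still so for the second after the job is handed in, with the robot touching nothing.
It also fails if it takes over 72 s, if anything falls off the work surface, if the arm or the gripper's body presses on something with over 40 N, if the wrist force passes 120 N, or if a joint passes its speed limit or range.

## Working session

There is one attempt and no reset: what is moved stays moved. The work goes in short steps, Python scripts to look and compute and a tool call to move; the robot and the scene stay as the last step left them, time stands still between calls to the robot, and variables do not carry over. Pictures are saved under pics/ and viewed, at most 10 in all, crops included, and the job is handed in when it is done.

Besides the shell and the picture viewer there is one more tool, called after ">>>" as name(argument=value, ...) on one line, values as JSON. send_rows: Moves the arm, as the interface text tells. Its arguments: {"type":"object","properties":{"increments":{"type":"string"},"squeeze":{"type":"number"}},"required":["increments"]}

```bash
mkdir -p pics; cat > h.py <<'E'
from workcell import *
import numpy as np, cv2
def cap(n):
    s=observe(); c=capture(n); c['s']=s; return c
def world(c,u,v,z=None,d=None):
    ray=np.array([(u-c['cx'])/c['fx'],(v-c['cy'])/c['fy'],1.0])
    R=np.array(c['R']);t=np.array(c['t'])
    o=-R.T@t; w=R.T@ray
    k=d if d is not None else (z-o[2])/w[2]
    return o+k*w
def cloud(c):
    Z=c['range_z'];v,u=np.mgrid[0:400,0:640]
    P=np.stack([(u-c['cx'])/c['fx']*Z,(v-c['cy'])/c['fy']*Z,Z],-1)
    return (P-np.array(c['t']))@np.array(c['R'])
E
python3 - <<'E'
from h import *
a=cap('top');b=cap('side')
for n,c in(('top',a),('side',b)):
    cv2.imwrite(f'pics/{n}0.png',c['image'][:,:,::-1]); np.savez(f'{n}0.npz',**{k:c[k] for k in('image','range_z','R','t','fx','fy','cx','cy')})
    R=np.array(c['R']);print(n,-R.T@np.array(c['t']),R.round(2).tolist(),c['fx'])
print(a['s'])
E
```

```text
top [ 375.7576342   -15.14499544 1349.68652849] [[0.02, -1.0, 0.0], [-0.99, -0.02, -0.13], [0.13, 0.0, -0.99]] 412.6453248675774
side [ 474.21781485 -659.98551435  997.39363005] [[0.99, -0.12, -0.02], [-0.1, -0.77, -0.63], [0.06, 0.62, -0.78]] 440.659995825166
{'time_s': 0.0, 'joint_pos': array([-8.28246718e+01,  3.02786027e+01,  8.21546097e+01, -5.55534570e-04,
        6.76891867e+01, -1.02265069e+01]), 'joint_velocities': array([ 0.04788022,  0.03996842,  0.09493296,  0.01009768, -0.05639735,
        0.069729  ]), 'joint_torque': array([ 4.59948969e-04, -4.40047181e+01, -1.76592779e+01,  6.34660106e-02,
        5.83301182e-02, -1.61923131e-04]), 'tool_pos': array([ 186.86236729, -595.66154793,  221.58538953]), 'tcp_rot': array([-1.79879454e+02, -2.12254066e-02,  1.74020242e+01]), 'contact_force': array([-0.03612442,  0.65423174, -0.09885396]), 'wrist_torque': array([-0.00933265, -0.05338313, -0.02324613]), 'gripper_force': 0.0, 'gripper_width': 0.9972859819784354}
```

View pics/top0.png

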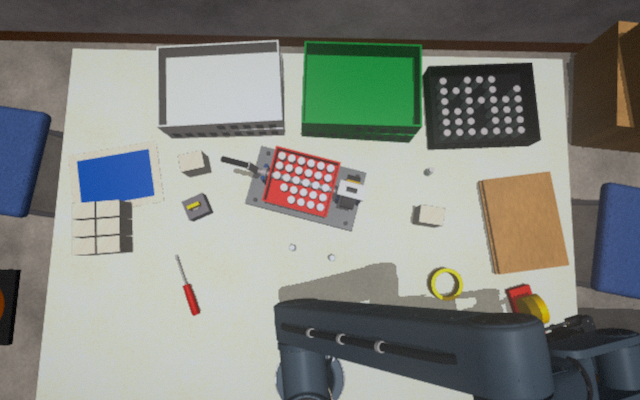

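View pics/side0.png

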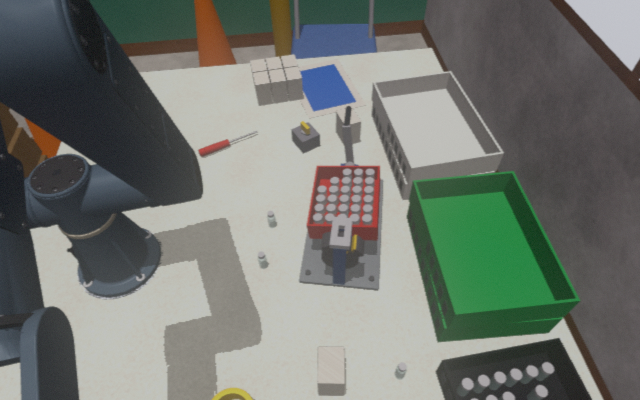

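The top view shows the guide plate at about (350,190), the crank grip at (237,162), the yellow pin at (195,206), the cartons at (192,162) and (431,215), and the vials at (292,247), (332,257) and (429,172). In the side view the pin is at (305,128), the grip at (348,115), the plate at (342,230), and the yellow notch edge is at about (355,242).

```bash
cat > m.py <<'E'
from h import *
def rect(P,m,name):
    Q=P[m]; 
    if len(Q)<6: print(name,len(Q));return
    r=cv2.minAreaRect(Q[:,:2].astype(np.float32)); print(name,len(Q),'c',np.round(r[0],1),'sz',np.round(r[1],1),'ang',round(r[2],1),'med',np.median(Q,0).round(1),'zmax',Q[:,2].max().round(1))
for n in('top0','side0'):
    c=dict(np.load(n+'.npz')); P=cloud(c); I=c['image']; ok=c['range_z']>0
    hsv=cv2.cvtColor(I,cv2.COLOR_RGB2HSV); H,S,V=[hsv[...,i].astype(int) for i in range(3)]
    z=P[...,2]; x=P[...,0];y=P[...,1]
    print(n)
    w=(x>380)&(x<800)&(y>-250)&(y<450)&ok
    if n=='top0': bx=lambda u0,u1,v0,v1:(np.mgrid[0:400,0:640][1]>=u0)&(np.mgrid[0:400,0:640][1]<=u1)&(np.mgrid[0:400,0:640][0]>=v0)&(np.mgrid[0:400,0:640][0]<=v1)
    yel=(H>18)&(H<35)&(S>130)&w
    k,l,st,ce=cv2.connectedComponentsWithStats(yel.astype(np.uint8))
    for i in range(1,k):
        if st[i,4]>5: rect(P,l==i,f'yel {ce[i].round(1)}')
    pl=w&(abs(z-188)<7)&(S<60)
    k,l,st,ce=cv2.connectedComponentsWithStats(pl.astype(np.uint8))
    for i in range(1,k):
        if st[i,4]>30: rect(P,l==i,f'plate {ce[i].round(1)}')
    g=w&(V<75)&(z>200)&(z<260)
    k,l,st,ce=cv2.connectedComponentsWithStats(g.astype(np.uint8))
    for i in range(1,k):
        if st[i,4]>8: rect(P,l==i,f'grip {ce[i].round(1)}')
    red=w&((H<8)|(H>172))&(S>150)&(z>60); rect(P,red,'red')
    for nm,lo,hi in(('90',80,100),('55',45,62)):
        m=w&(z>lo)&(z<hi)&(S<70)
        k,l,st,ce=cv2.connectedComponentsWithStats(m.astype(np.uint8))
        for i in range(1,k):
            if st[i,4]>12: rect(P,l==i,f'h{nm} {ce[i].round(1)}')
    if n=='top0':
        # base
        m=w&(z>4)&(z<45)&(S<60)&(V<150); 
        k,l,st,ce=cv2.connectedComponentsWithStats(m.astype(np.uint8)); i=1+np.argmax(st[1:,4]); rect(P,l==i,f'base {ce[i].round(1)}')
I=[dict(np.load(n+'.npz'))['image'] for n in('top0','side0')]
a=cv2.resize(I[0][140:240,170:380],None,fx=3.8,fy=3.0,interpolation=2)[:,:798]
b=cv2.resize(I[1][100:260,280:400],None,fx=2,fy=2)
b=cv2.resize(I[1][100:290,270:400],None,fx=1.57,fy=1.57,interpolation=2)
cv2.imwrite('pics/crop0.png',a[:,:,::-1]); cv2.imwrite('pics/crop1.png',cv2.resize(I[1][100:290,270:400],None,fx=3.1,fy=3.1,interpolation=2)[:,:,::-1])
E
python3 m.py
```

```text
top0
yel [352.5 180.7] 19 c [ 598.4 -116.6] sz [36.8  5. ] ang 77.4 med [ 598.4 -113.7  150.5] zmax 153.5
yel [192.8 205.1] 50 c [523.2 373.6] sz [12.4 38. ] ang 22.9 med [524.1 372.8  79.4] zmax 86.1
plate [350.8 190.2] 371 c [ 564.2 -107.3] sz [75.9 45. ] ang 76.6 med [ 563.9 -107.9  188.9] zmax 194.6
grip [234.2 161.6] 118 c [628.9 217.6] sz [71.8 13.2] ang 75.5 med [628.4 219.  237.2] zmax 242.5
red 1270 c [597.3  38.9] sz [197.9 166.5] ang 76.6 med [576.8  54.3  84.7] zmax 150.2
h90 [276.7 126. ] 21 c [778.3 124.1] sz [ 5.6 41.1] ang 16.7 med [781.  119.6  92.5] zmax 97.1
h90 [201.1 129.8] 115 c [761.5 357.1] sz [  4.9 183.4] ang 4.7 med [762.  358.9  90.7] zmax 99.9
h90 [250.2 127.4] 59 c [772.3 205.5] sz [  7.6 108.7] ang 4.7 med [772.3 203.2  91.3] zmax 99.2
h90 [307.1 129.9] 23 c [769.4  24.7] sz [43.1 10.1] ang 75.6 med [768.4  25.   89.6] zmax 99.6
h90 [190.7 161.5] 440 c [660.5 385.8] sz [55.8 75.9] ang 14.1 med [659.2 385.3  90.2] zmax 98.4
h55 [239.1 131.8] 146 c [769.  248.7] sz [  5.3 284.5] ang 2.7 med [769.8 247.3  53.5] zmax 61.8
h55 [314.  132.5] 43 c [771.8   5. 
[... 2078 characters left out ...]
4.9   91. ] zmax 99.6
h55 [391.7 154.4] 198 c [772.9 274.7] sz [ 19.  349.1] ang 4.9 med [771.2 238.9  53.5] zmax 62.0
h55 [338.5 125.3] 28 c [634.1 385.1] sz [ 3.2 49. ] ang 13.4 med [634.  384.9  54.7] zmax 61.9
h55 [304.7 133.5] 279 c [524.4 373.7] sz [67.1 74.6] ang 25.4 med [521.1 363.3  50.9] zmax 62.0
h55 [355.3 131. ] 40 c [683.2 351.7] sz [31.7  9. ] ang 25.6 med [681.  350.8  56.1] zmax 61.9
h55 [421.3 256.2] 219 c [ 770.4 -100.8] sz [295.7   3.5] ang 87.9 med [ 769.7 -120.    54.2] zmax 62.0
h55 [270. 214.] 41 c [402.6  64.2] sz [18.  15.3] ang 55.9 med [402.8  61.6  54.5] zmax 59.8
h55 [338.3 275.6] 41 c [ 557.4 -145.1] sz [ 3.7 29.1] ang 76.1 med [ 557.5 -145.3   54.4] zmax 61.3
```

View pics/crop1.png

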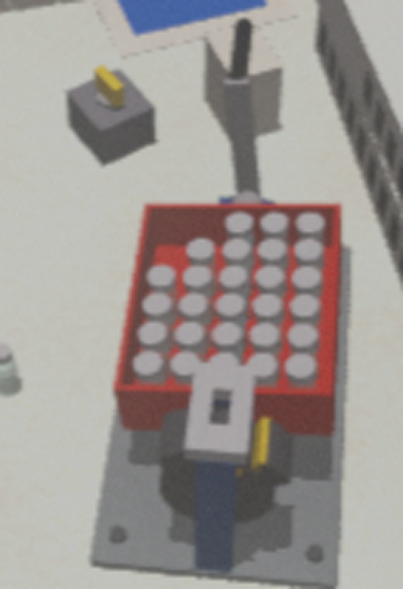

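The crop shows one yellow notch edge on the +x side of the plate and the slot in the plate. The measurements agree across both views:
- **Slot:** about (565,-108).
- **Stand:** yaw -13.4°.
- **Crank grip:** (630,217,229), so the tilt is about 0.1.
- **Pin:** (524,373.5), handle narrow axis at about 25°.

First I will pre-tip the crank.

```bash
cat > g.py <<'E'
import sys; from h import *
from scipy.spatial.transform import Rotation as R
# usage: g.py x y z yaw : fraction from the measured pose
def go(*a):
    s=observe(); T=R.from_euler('xyz',s['tcp_rot'],degrees=True); p=s['tool_pos']
    print('t',round(s['time_s'],2),'p',p.round(1),s['tcp_rot'].round(1),'F',np.round(s['contact_force'],1),'w',round(s['gripper_width']*87,1),round(s['gripper_force'],1))
    for i in range(0,len(a),4):
        d=T.inv().apply(np.array(a[i:i+3])-p)/300; w=(T.inv()*R.from_euler('xyz',[180,0,a[i+3]],degrees=True)).as_rotvec()/(np.pi/2)
        print(d.round(3),w.round(3))
if __name__=='__main__': go(*map(float,sys.argv[1:]))
E
python3 g.py 300 -400 330 76.6  629 220 330 76.6
```

```text
t 0.1 p [ 186.9 -595.7  221.7] [-179.9   -0.    17.4] F [0.4 0.9 0.2] w 87.0 0.0
[ 0.555 -0.51  -0.36 ] [-0.001 -0.001 -0.658]
[ 2.22  -2.154 -0.356] [-0.001 -0.001 -0.658]
```

>>> send_rows(increments="0.94 -0.91 -0.36 0 0 -0.658 40;0.94 -0.91 -0.36 0 0 -0.658 40;0.94 -0.91 -0.36 0 0 -0.658 40;0.94 -0.91 -0.36 0 0 -0.658 40;0.94 -0.91 -0.36 0 0 -0.658 40;0.94 -0.91 -0.36 0 0 -0.658 40;0.94 -0.91 -0.36 0 0 -0.658 40;0.94 -0.91 -0.36 0 0 -0.658 40")

```text
time_s: 1.1
tool_pos: [375.1, -249.7, 331.1]
tcp_rot: [179.9, 0.0, 76.9]
contact_force: [0.3, -0.1, 0.1]
gripper_width: 0.463
gripper_force: 0.0
```

```bash
python3 g.py 629 222 330 76.6
```

```text
t 1.1 p [ 375.1 -249.7  331.1] [179.9   0.   76.9] F [ 0.3 -0.1  0.1] w 40.2 0.0
[1.724 0.467 0.003] [0.001 0.    0.003]
```

>>> send_rows(increments="0.98 0.26 0 0 0 0 40;0.98 0.26 0 0 0 0 40;0.98 0.26 0 0 0 0 40;0.98 0.26 0 0 0 0 40;0.98 0.26 0 0 0 0 40;0.98 0.26 0 0 0 0 40")

```text
time_s: 1.85
tool_pos: [519.4, 18.2, 329.5]
tcp_rot: [-179.9, -0.0, 76.9]
contact_force: [-0.7, 0.2, 0.1]
gripper_width: 0.46
gripper_force: 0.0
```

>>> send_rows(increments="0.74 0.2 0 0 0 0 40;0.74 0.2 0 0 0 0 40;0.74 0.2 0 0 0 0 40;0.74 0.2 0 0 0 0 40;0.74 0.2 0 0 0 0 40")

```text
time_s: 2.48
tool_pos: [629.2, 218.5, 328.8]
tcp_rot: [-179.9, 0.1, 76.7]
contact_force: [-0.4, 0.2, -0.3]
gripper_width: 0.46
gripper_force: 0.0
```

```bash
python3 g.py 629.5 220 208 76.6; python3 - <<'E'
from h import *
c=cap('wrist'); cv2.imwrite('pics/w1.png',c['image'][:,:,::-1]); np.savez('w1.npz',img=c['image'],rz=c['range_z'],he=c['hand_eye'],p=c['s']['tool_pos'],r=c['s']['tcp_rot'],k=[c['fx'],c['fy'],c['cx'],c['cy']]); print(np.round(c['hand_eye'],2))
E
```

```text
t 2.48 p [629.2 218.5 328.8] [-1.799e+02  1.000e-01  7.670e+01] F [-0.4  0.2 -0.3] w 40.0 0.0
[0.005 0.    0.403] [-0.001  0.001  0.001]
[[   0.     -0.96   -0.27   73.36]
 [   1.      0.      0.      0.86]
 [  -0.     -0.27    0.96 -162.91]
 [   0.      0.      0.      1.  ]]
```

View pics/w1.png

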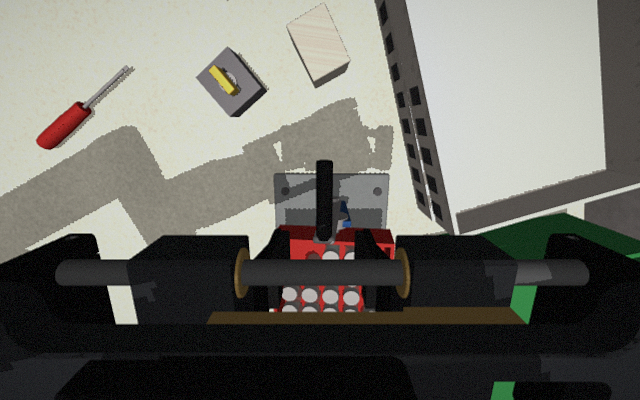

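The wrist view shows the grip at about (324,200), centred between the fingers, and the pin at (222,80). I will descend around the grip and refine the pin from this view.

>>> send_rows(increments="0 0 0.2 0 0 0 40;0 0 0.3 0 0 0 40;0 0 0.4 0 0 0 40;0 0 0.4 0 0 0 22;0 0 0.4 0 0 0 22;0 0 0.4 0 0 0 22")

```text
time_s: 3.28
tool_pos: [629.2, 218.1, 212.6]
tcp_rot: [179.8, -0.1, 76.6]
contact_force: [0.4, 0.1, 0.2]
gripper_width: 0.271
gripper_force: 0.0
```

```bash
python3 g.py 585.6 231.5 196 76.6; python3 - <<'E'
import numpy as np,cv2
from scipy.spatial.transform import Rotation as R
d=np.load('w1.npz'); I=d['img'];Z=d['rz'];fx,fy,cx,cy=d['k'];v,u=np.mgrid[0:400,0:640]
P=np.stack([(u-cx)/fx*Z,(v-cy)/fy*Z,Z],-1)@d['he'][:3,:3].T+d['he'][:3,3]
P=P@R.from_euler('xyz',d['r'],degrees=True).as_matrix().T+d['p']
h=cv2.cvtColor(I,cv2.COLOR_RGB2HSV).astype(int)
def rr(m,n):
    Q=P[m];r=cv2.minAreaRect(Q[:,:2].astype(np.float32));print(n,len(Q),np.round(r[0],1),np.round(r[1],1),round(r[2],1),np.percentile(Q[:,2],[5,50,95]).round(1))
y=(h[...,0]>18)&(h[...,0]<35)&(h[...,1]>130)&(v<120)&(Z>0)
rr(y&(P[...,2]>74),'pin'); 
rr((v<120)&(u>190)&(u<270)&(abs(P[...,2]-50)<4)&(h[...,1]<60),'block')
rr((v<245)&(v>150)&(u>300)&(u<340)&(P[...,2]>215),'grip')
E
```

```text
t 3.27 p [629.2 218.1 212.6] [ 1.798e+02 -1.000e-01  7.660e+01] F [0.4 0.1 0.2] w 23.6 0.0
[ 0.01  -0.152  0.055] [ 0.002 -0.001 -0.   ]
pin 286 [527.8 374.4] [11.3 39.1] 25.5 [77.5 80.4 81.9]
block 1863 [527.1 374.7] [64.4 70.8] 25.9 [49.1 50.6 52.2]
grip 1465 [635.8 233.5] [115.   22.4] 77.1 [231.4 236.4 238.4]
```

>>> send_rows(increments="0 -0.02 0.01 0 0 0 22;0 -0.04 0.015 0 0 0 22;0 -0.06 0.02 0 0 0 22;0 -0.08 0.025 0 0 0 22;0 -0.1 0.03 0 0 0 22;0 -0.12 0.04 0 0 0 22;0 -0.14 0.045 0 0 0 22;0 -0.15 0.05 0 0 0 22;0 -0.15 0.05 0 0 0 22")

```text
time_s: 4.4
tool_pos: [582.9, 229.4, 194.5]
tcp_rot: [-179.8, 0.0, 76.6]
contact_force: [4.1, 1.5, -1.4]
gripper_width: 0.249
gripper_force: 1.8
```

>>> send_rows(increments="0 0 -0.2 0 0 0 40;0 0 -0.3 0 0 0 40;0 0 -0.4 0 0 0 40;0 0 -0.45 0 0 0 40")

```text
time_s: 4.9
tool_pos: [582.3, 229.1, 330.8]
tcp_rot: [-179.8, 0.1, 76.6]
contact_force: [0.4, -0.3, -1.1]
gripper_width: 0.458
gripper_force: 0.0
```

```bash
python3 g.py 525.5 374 200 115.5; python3 - <<'E'
from h import *
P0=None
for n in('top','side'):
    c=cap(n);P=cloud(c);h=cv2.cvtColor(c['image'],cv2.COLOR_RGB2HSV).astype(int)
    w=(P[...,0]>520)&(P[...,0]<620)&(P[...,1]>-170)&(P[...,1]<-60)&(P[...,2]>120)
    y=(h[...,0]>18)&(h[...,0]<35)&(h[...,1]>110)&w
    print(n,y.sum(),[ (np.median(P[y],0)).round(1)] if y.any() else '')
    cv2.imwrite(f'pics/{n}2.png',c['image'][:,:,::-1])
    if n=='side': cv2.imwrite('pics/crop2.png',cv2.resize(c['image'][80:290,270:400],None,fx=2.8,fy=2.8,interpolation=2)[:,:,::-1])
E
```

```text
t 4.9 p [582.3 229.1 330.8] [-1.798e+02  1.000e-01  7.660e+01] F [ 0.4 -0.3 -1.1] w 39.8 0.0
[ 0.427 -0.294  0.437] [-0.003 -0.    -0.432]
top 3 [array([ 572.2, -116.1,  160.3])]
side 0
```

View pics/crop2.png

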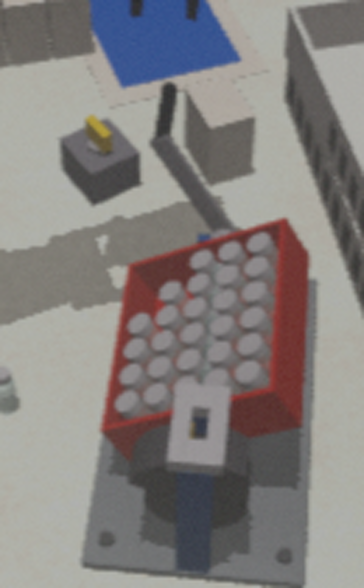

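The tray is tipped to about 0.46, and a yellow edge now shows through the slot at (195,427) in the crop, so the notch is a little further on. Next is the pin.

>>> send_rows(increments="0.43 -0.29 0.2 0 0 -0.432 40;0.43 -0.29 0.2 0 0 -0.432 40;0.43 -0.29 0.44 0 0 -0.432 40;0.43 -0.29 0.44 0 0 -0.432 40;0.43 -0.29 0.44 0 0 -0.432 40;0.43 -0.29 0.44 0 0 -0.432 40")

```text
time_s: 5.75
tool_pos: [529.8, 374.2, 198.8]
tcp_rot: [-180.0, 0.0, 115.4]
contact_force: [0.7, -0.1, 0.8]
gripper_width: 0.461
gripper_force: 0.0
```

```bash
python3 g.py 525.5 374 57 115.5; cat > wc.py <<'E'
from h import *
from scipy.spatial.transform import Rotation as R
def wcap(name=None):
    c=cap('wrist');Z=c['range_z'];v,u=np.mgrid[0:400,0:640];he=np.array(c['hand_eye']);s=c['s']
    if name: cv2.imwrite(name,c['image'][:,:,::-1])
    P=np.stack([(u-c['cx'])/c['fx']*Z,(v-c['cy'])/c['fy']*Z,Z],-1)@he[:3,:3].T+he[:3,3]
    P=P@R.from_euler('xyz',s['tcp_rot'],degrees=True).as_matrix().T+s['tool_pos']
    P[Z<=0]=-999
    return P,cv2.cvtColor(c['image'],cv2.COLOR_RGB2HSV).astype(int),c
def rr(P,m,n):
    Q=P[m]
    if len(Q)<5: print(n,len(Q));return
    r=cv2.minAreaRect(Q[:,:2].astype(np.float32));print(n,len(Q),np.round(r[0],1),np.round(r[1],1),round(r[2],1),np.percentile(Q[:,2],[5,50,95]).round(1))
E
python3 - <<'E'
from wc import *
P,h,c=wcap('pics/w2.png')
y=(h[...,0]>18)&(h[...,0]<35)&(h[...,1]>130)&(abs(P[...,2]-80)<7)&(P[...,1]>320)
rr(P,y,'pin')
rr(P,(abs(P[...,2]-50)<4)&(P[...,1]>300)&(P[...,1]<430)&(P[...,0]<590)&(P[...,0]>440),'block')
E
```

```text
t 5.75 p [529.8 374.2 198.8] [-180.     0.   115.4] F [ 0.7 -0.1  0.8] w 40.1 0.0
[ 0.006 -0.013  0.473] [-0.     0.    -0.001]
pin 428 [526.7 374.6] [11.4 39.6] 25.5 [79.  80.4 81.6]
block 2869 [526.9 374.3] [64.  70.5] 25.7 [49.3 50.6 51.8]
```

>>> send_rows(increments="0.006 -0.01 0.2 0 0 0 40;0.006 -0.01 0.35 0 0 0 40;0.006 -0.01 0.44 0 0 0 40;0.006 -0.01 0.47 0 0 0 40;0.006 -0.01 0.47 0 0 0 40;0.006 -0.01 0.47 0 0 0 0;0.006 -0.01 0.47 0 0 0 0;0.006 -0.01 0.47 0 0 0 0;0.006 -0.01 0.47 0 0 0 0", squeeze=30)

```text
time_s: 6.92
tool_pos: [526.1, 375.2, 58.1]
tcp_rot: [180.0, -0.0, 115.5]
contact_force: [0.6, -0.7, 1.6]
gripper_width: 0.134
gripper_force: 30.0
```

>>> send_rows(increments="0 0 -0.2 0 0 0 0;0 0 -0.4 0 0 0 0;0 0 -0.6 0 0 0 0;0 0 -0.8 0 0 0 0;0 0 -0.9 0 0 0 0;0 0 -0.9 0 0 0 0")

```text
time_s: 7.68
tool_pos: [526.9, 375.6, 330.3]
tcp_rot: [179.7, -0.0, 115.5]
contact_force: [-0.1, 0.8, -2.8]
gripper_width: 0.14
gripper_force: 29.9
```

```bash
python3 g.py 540 110 330 76.6 553.4 -156.6 330 76.6
```

```text
t 7.67 p [526.9 375.6 330.3] [179.7  -0.  115.5] F [-0.1  0.8 -2.8] w 12.2 29.9
[-0.818 -0.342 -0.001] [ 0.004 -0.001  0.432]
[-1.639 -0.684 -0.003] [ 0.004 -0.001  0.432]
```

>>> send_rows(increments="-0.82 -0.34 0 0 0 0.432 0;-0.82 -0.34 0 0 0 0.432 0;-0.82 -0.34 0 0 0 0.432 0;-0.82 -0.34 0 0 0 0.432 0;-0.82 -0.34 0 0 0 0.432 0;-0.82 -0.34 0 0 0 0.432 0")

```text
time_s: 8.43
tool_pos: [539.0, 108.4, 325.6]
tcp_rot: [-179.8, 0.0, 76.5]
contact_force: [0.6, 0.4, -1.5]
gripper_width: 0.136
gripper_force: 29.9
```

```bash
python3 g.py 553.4 -156.6 330 76.6
```

```text
t 8.43 p [539.  108.4 325.6] [-179.8    0.    76.5] F [ 0.6  0.4 -1.5] w 11.9 29.9
[-0.848  0.252 -0.016] [-0.003  0.    -0.001]
```

>>> send_rows(increments="-0.848 0.252 0 0 0 0 0;-0.848 0.252 0 0 0 0 0;-0.848 0.252 0 0 0 0 0;-0.848 0.252 0 0 0 0 0;-0.848 0.252 0 0 0 0 0;-0.848 0.252 0 0 0 0 0;-0.848 0.252 0 0 0 0 0")

```text
time_s: 9.3
tool_pos: [554.5, -153.3, 327.1]
tcp_rot: [-179.9, -0.1, 76.8]
contact_force: [0.3, 0.6, -2.4]
gripper_width: 0.134
gripper_force: 29.9
```

```bash
cat > slot.py <<'E'
from wc import *
P,h,c=wcap('pics/w3.png')
print(c['s']['tool_pos'].round(1),c['s']['tcp_rot'].round(2))
pl=(abs(P[...,2]-188.5)<6)&(P[...,0]>500)&(P[...,0]<640)&(P[...,1]>-180)&(P[...,1]<-40)
k,l,st,ce=cv2.connectedComponentsWithStats(pl.astype(np.uint8)); i=1+np.argmax(st[1:,4]); pl=l==i
rr(P,pl,'plate'); print(st[i])
# slot = hole inside plate
cs,hi=cv2.findContours(pl.astype(np.uint8),cv2.RETR_CCOMP,cv2.CHAIN_APPROX_NONE)
zt=np.median(P[pl][:,2])
he=np.array(c['hand_eye']);s=c['s'];Rt=R.from_euler('xyz',s['tcp_rot'],degrees=True).as_matrix()
def onplane(uv,z):
    r=np.c_[(uv[:,0]-c['cx'])/c['fx'],(uv[:,1]-c['cy'])/c['fy'],np.ones(len(uv))]@he[:3,:3].T@Rt.T
    o=Rt@he[:3,3]+s['tool_pos']; return o+r*((z-o[2])/r[:,2])[:,None]
for q,hh in zip(cs,hi[0]):
    if len(q)>20:
        W=onplane(q[:,0].astype(float),188.); r=cv2.minAreaRect(W[:,:2].astype(np.float32)); print('hole' if hh[3]>=0 else 'outer',len(q),np.round(r[0],1),np.round(r[1],1),round(r[2],1),q[:,0].mean(0).round(0))
x,y,w,hh,_=st[i]; cv2.imwrite('pics/w3c.png',cv2.resize(c['image'][max(0,y-40):y+hh+100,max(0,x-60):x+w+60,::-1],None,fx=2,fy=2))
E
python3 slot.py
```

```text
[ 554.5 -153.3  327.1] [-1.7992e+02 -9.0000e-02  7.6790e+01]
plate 2675 [ 567.9 -108.4] [75.  44.1] 76.4 [187.5 188.7 189.8]
[ 303  111   43   73 2675]
outer 225 [ 567.9 -108.4] [74.9 44.1] 76.5 [324. 147.]
hole 84 [ 568.3 -108.4] [31.1 14.9] 76.8 [324. 148.]
```

The wrist view finds the slot hole at 31×15 mm, centred at (568.1,-108.4), which matches the given size. I will move above it.

```bash
python3 g.py 568.3 -107.5 245 76.6
```

```text
t 9.35 p [ 554.5 -153.4  327.3] [-1.799e+02 -1.000e-01  7.680e+01] F [-0.6 -0.4 -2.3] w 11.5 29.9
[0.159 0.01  0.275] [-0.001 -0.001  0.002]
```

>>> send_rows(increments="0.159 0.01 0.1 0 0 0.002 0;0.159 0.01 0.2 0 0 0.002 0;0.159 0.01 0.26 0 0 0.002 0;0.159 0.01 0.26 0 0 0.002 0;0.159 0.01 0.26 0 0 0.002 0")

```text
time_s: 9.98
tool_pos: [569.1, -109.5, 250.5]
tcp_rot: [179.9, 0.0, 76.5]
contact_force: [0.9, -0.2, -1.6]
gripper_width: 0.137
gripper_force: 29.9
```

```bash
python3 g.py 568.3 -107.5 230 76.6;python3 g.py 568.3 -107.5 230 76.6|head -1
```

```text
t 9.97 p [ 569.1 -109.5  250.5] [179.9   0.   76.5] F [ 0.9 -0.2 -1.6] w 11.9 29.9
[ 0.006 -0.004  0.068] [ 0.001  0.    -0.001]
t 9.97 p [ 569.1 -109.5  250.5] [179.9   0.   76.5] F [ 0.9 -0.2 -1.6] w 11.9 29.9
```

>>> send_rows(increments="0.006 -0.004 0 0 0 0 0;0.006 -0.004 0.02 0 0 0 0;0.006 -0.004 0.04 0 0 0 0;0.006 -0.004 0.06 0 0 0 0;0.006 -0.004 0.08 0 0 0 0;0.006 -0.004 0.08 0 0 0 0")

```text
time_s: 10.72
tool_pos: [567.3, -108.1, 224.7]
tcp_rot: [-179.9, -0.0, 76.4]
contact_force: [-0.0, 0.4, -1.2]
gripper_width: 0.137
gripper_force: 29.9
```

```bash
python3 g.py 568.3 -107.5 211 76.6; python3 - <<'E'
from wc import *
P,h,c=wcap('pics/w4.png')
E
```

```text
t 10.72 p [ 567.3 -108.1  224.7] [-179.9   -0.    76.4] F [-0.   0.4 -1.2] w 11.9 29.9
[0.003 0.003 0.046] [-0.001 -0.    -0.002]
```

>>> send_rows(increments="0.002 0.001 0.008 0 0 0 0;0.002 0.001 0.015 0 0 0 0;0.002 0.001 0.022 0 0 0 0;0.002 0.001 0.028 0 0 0 0;0.002 0.001 0.028 0 0 0 0")

```text
time_s: 11.4
tool_pos: [568.0, -107.7, 217.0]
tcp_rot: [-180.0, -0.0, 76.4]
contact_force: [0.5, -0.6, -1.5]
gripper_width: 0.139
gripper_force: 29.9
```

>>> send_rows(increments="0 0 0.007 0 0 0 0;0 0 0.013 0 0 0 0;0 0 0.018 0 0 0 0;0 0 0.022 0 0 0 0;0 0 0.022 0 0 0 0")

```text
time_s: 12.02
tool_pos: [568.1, -107.7, 210.4]
tcp_rot: [-180.0, -0.0, 76.4]
contact_force: [0.3, -0.1, -1.5]
gripper_width: 0.135
gripper_force: 29.9
```

>>> send_rows(increments="0 0 0.005 0 0 0 0;0 0 0.01 0 0 0 0;0 0 0.014 0 0 0 0;0 0 0.014 0 0 0 0")

```text
time_s: 12.52
tool_pos: [568.1, -107.7, 206.2]
tcp_rot: [-180.0, -0.0, 76.4]
contact_force: [-0.7, 0.2, -1.6]
gripper_width: 0.137
gripper_force: 29.9
```

>>> send_rows(increments="0 0 0.005 0 0 0 0;0 0 0.01 0 0 0 0;0 0 0.014 0 0 0 0;0 0 0.014 0 0 0 0")

```text
time_s: 13.02
tool_pos: [568.1, -107.7, 202.0]
tcp_rot: [-180.0, -0.0, 76.4]
contact_force: [0.1, 0.1, -2.0]
gripper_width: 0.133
gripper_force: 29.9
```

>>> send_rows(increments="0 0 0.006 0 0 0 0;0 0 0.012 0 0 0 0;0 0 0.018 0 0 0 0;0 0 0.018 0 0 0 0")

```text
time_s: 13.52
tool_pos: [568.0, -107.7, 196.5]
tcp_rot: [-180.0, -0.0, 76.4]
contact_force: [-0.0, -0.3, -1.5]
gripper_width: 0.134
gripper_force: 29.9
```

```bash
python3 - <<'E'
from wc import *
c=cap('side');cv2.imwrite('pics/s5.png',cv2.resize(c['image'][130:310,240:460,::-1],None,fx=3,fy=3,interpolation=2))
E
```

```text
(no output)
```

View pics/s5.png

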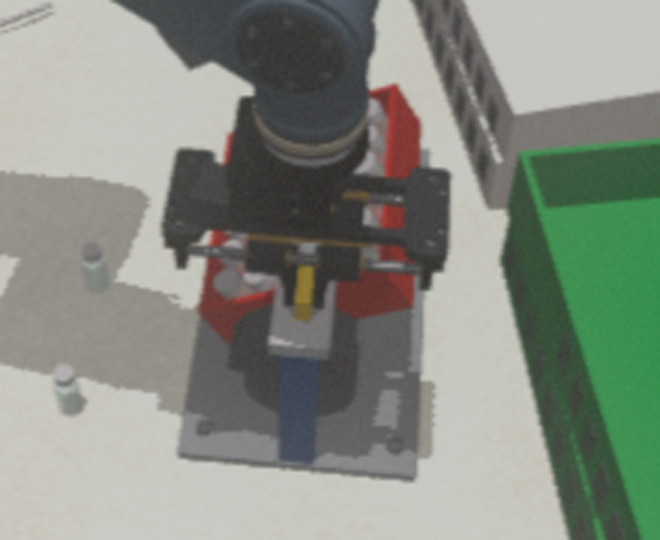

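The pin handle at (305,295) sits right above the plate between the fingers. The shank went into the notch without force. I will press down gently to seat the collar.

>>> send_rows(increments="0 0 0.003 0 0 0 0;0 0 0.006 0 0 0 0;0 0 0.008 0 0 0 0;0 0 0.008 0 0 0 0")

```text
time_s: 14.08
tool_pos: [568.3, -107.7, 196.1]
tcp_rot: [179.9, 0.0, 76.5]
contact_force: [-1.9, 1.2, 8.2]
gripper_width: 0.135
gripper_force: 29.9
```

>>> send_rows(increments="0 0 -0.004 0 0 0 0;0 0 -0.004 0 0 0.1 0;0 0 -0.004 0 0 0.2 0;0 0 -0.004 0 0 0.3 0;0 0 -0.004 0 0 0.4 0;0 0 -0.004 0 0 0.5 0;0 0 -0.004 0 0 0.5 0")

```text
time_s: 14.95
tool_pos: [568.9, -108.5, 196.2]
tcp_rot: [179.9, -0.0, 31.6]
contact_force: [0.1, -1.3, 3.5]
gripper_width: 0.134
gripper_force: 29.9
```

Turning freely; finish the quarter turn.

>>> send_rows(increments="0 0 0 0 0 0.1 0;0 0 0 0 0 0.2 0;0 0 0 0 0 0.3 0;0 0 0 0 0 0.4 0;0 0 0 0 0 0.5 0;0 0 0 0 0 0.5 0;0 0 0 0 0 0.5 0")

```text
time_s: 15.82
tool_pos: [568.7, -107.8, 196.2]
tcp_rot: [180.0, -0.1, -13.3]
contact_force: [-0.9, 0.3, 4.7]
gripper_width: 0.132
gripper_force: 29.9
```

>>> send_rows(increments="0 0 0 0 0 0 16;0 0 0 0 0 0 34;0 0 0 0 0 0 34;0 0 0 0 0 0 34;0 0 0 0 0 0 34;0 0 -0.06 0 0 0 34;0 0 -0.14 0 0 0 34;0 0 -0.3 0 0 0 34;0 0 -0.45 0 0 0 34;-0.1 0 -0.5 0 0 0 34")

```text
time_s: 17.08
tool_pos: [541.6, -101.8, 348.9]
tcp_rot: [179.9, -0.5, -13.5]
contact_force: [-0.4, 0.0, -0.1]
gripper_width: 0.388
gripper_force: 0.0
```

>>> send_rows(increments="-0.4 0.5 0 0 0 0 34;-0.4 0.5 0 0 0 0 34;-0.4 0.5 0 0 0 0 34;-0.4 0.5 0 0 0 0 34")

```text
time_s: 17.58
tool_pos: [384.6, -220.1, 345.8]
tcp_rot: [180.0, 0.0, -13.9]
contact_force: [0.6, 0.5, -0.3]
gripper_width: 0.392
gripper_force: 0.0
```

```bash
python3 - <<'E'
from h import *
for n in('top','side'):
    c=cap(n);P=cloud(c);h=cv2.cvtColor(c['image'],cv2.COLOR_RGB2HSV).astype(int)
    y=(h[...,0]>18)&(h[...,0]<35)&(h[...,1]>110)&(P[...,0]>520)&(P[...,0]<620)&(P[...,1]>-170)&(P[...,1]<-60)&(P[...,2]>170)
    Q=P[y];r=cv2.minAreaRect(Q[:,:2].astype(np.float32)) if len(Q)>4 else 0
    print(n,len(Q),r,np.percentile(Q[:,2],[5,50,95]) if len(Q) else '')
    if n=='side': cv2.imwrite('pics/s6.png',cv2.resize(c['image'][80:300,210:430,::-1],None,fx=2.7,fy=2.7,interpolation=2))
E
```

```text
top 55 ((565.037353515625, -106.90697479248047), (10.807607650756836, 39.07010269165039), 76.70927429199219) [215.40042224 218.68356889 222.3013703 ]
side 160 ((568.2144775390625, -109.34363555908203), (13.573766708374023, 37.151981353759766), 79.31491088867188) [200.42192449 216.24604279 220.59775564]
```

View pics/s6.png

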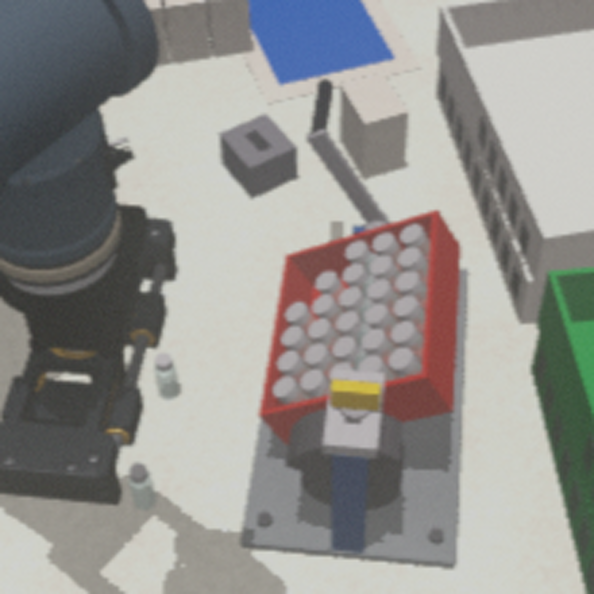

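The handle at (355,395) now lies across the slot. Its top is at 218.7 mm, against 218 expected when home. The tray is tipped, and the nearby vials and carton are still standing.

```bash
python3 -c "
from workcell import *
print(job_done())"
```

```text
the job is handed in; nothing more can be done
None
```

The tray is tipped and locked, with the T-pin home in the notch, turned a quarter turn and let go. The job was handed in at about 17.7 s; I checked the lock by camera only, without a pull test on the pin.

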